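Sort the filters, rings and blower away

ROBOT

A 6-joint arm with a two-finger parallel gripper is mounted at the origin on the work surface. World frame = base frame: x ahead of the robot, y to its left, z up, the work surface at z = 0. Lengths are in m, angles in degrees, forces in N, time in s.
With the tool pointing down it reaches from about 0.3 to 0.75 m from the base axis. Payload 8.5 kg.
Tool frame: the origin (TCP) lies between the finger pads; the fingertips stand 17 mm ahead of it and the grasp point (between the pads) lies 2 mm behind it (env.tip_reach is the distance from the TCP to the fingertips, in m); z points along the fingers, y is the line along which they close (so a half turn about z gives the same grasp; the last joint's range is limited). The gripper opens to 85 mm and grips with 20 to 120 N. Pads are 22 mm wide; open, the fingers measure 114 mm over their backs; the gripper's body (76 mm by 85 mm) begins 54 mm behind the grasp point. The pads swing forward as they close: fully open they stand 13 mm farther back than shut.
Start: joints at [61.117, 21.807, 74.336, -0, 83.858, -12.336], TCP at [0.157, 0.527, 0.248] pointing down, gripper open.
Joint ranges: [-178.18, 178.18], [-50.72, 133.34], [12.68, 142.11], [-81.47, 261.47], [9.98, 163.14], [-165.26, 165.26]. Speed limits (degrees/s): [136.94, 136.94, 180, 180, 180, 180].

INTERFACE

Orientations are given as a 3x3 rotation matrix whose columns are the frame's x, y, z axes.
In Python, from rig import env, viewer gives the robot as it stands.
- The arm moves only by the tool move_arm, never from a script. Its argument "motion" is a list of rows, each a list of 2 entries, a list of its own where there are three numbers: the shift along the tool's x, y, z normalised to -1 to 1, where 1 is 50 mm, then the turn, a rotation vector about the tool's x, y, z normalised to -1 to 1, where 1 is 8 degrees. A call has 1 to 20 rows; each row shifts and turns the commanded pose from where the row before left it, along the tool's axes as they then stand; what a row does not reach is not made up. A row lasts 1/10 s, in which the tool goes at most 50 mm and 8.59 degrees, less where a joint would pass 70% of its speed; a pose out of reach is approached as far as the arm can. A call with a number of a shift or a turn outside -1 to 1 is refused whole. A call with a gripper value outside its range is refused whole. "claw" is the closure, from 0 (fully open) to 1 (shut), set as the call begins (left out, the last holds). The fingers move at their own pace and stop on an object; "force" is the grip in N (left out, the last holds). Time passes only in rows, so rows that do not move let the fingers close. It gives the time, the measured TCP pose, the force, the opening and the grip force at its end, in the units of the state.
- env.observe(): the state, without advancing time (a new reading comes with each control period).
- viewer.get_image(name): name is "side" or "top" or "wrist"; returns a dict with "frame" (480x640x3 uint8, red, green, blue), "depth" (480x640 float32, m along the optical axis (not along the pixel's ray), 0 where there is no reading), "fx", "fy", "cx", "cy" (pixels), "eye" and "attitude" of the camera in the world; the wrist camera has in their place "T_tool_cam" (4x4, takes a point from camera to tool coordinates, whose origin is the TCP and whose axes are the flange's). Camera axes: x right, y up, looking along -z (the intrinsics and any distortion apply to the point x, -y, -z); pixel columns grow to the right and rows downward; lengths in m; the calibration is good to about 2 mm. A picture is of the moment at which its call begins: read the wrist's pose just before it.
- env.close_job(): hands the job in; it is judged then, once.
The state is a dict: "time_s": time; "q": joint angles; "qvel": joint speeds; "joint_efforts": joint torques, N m; "position": TCP position; "tool_rot": TCP orientation; "ft_force": force on the tool from outside, world axes, zero at the start; "wrist_torque": the same for the moment, N m; "grip_width": finger opening in m; "gripper_force": force on a finger pad.
Only numpy, scipy, OpenCV 4.12 (cv2) and the standard library are available. Lean on these libraries where they do the work, as an engineer would, in place of code of your own. Each camera call takes 0.05 s, during which the arm holds its last target. There are 200 camera calls.

TASK

Sort the loose camera accessories by kind: lay both glass filters flat on the floor of the ceramic tray, side by side, thread both open rings over the ring post, lying flat with the larger at the bottom and the smaller directly on top of it, and stand the blower upright in the square wooden box. Set the glass filters down gently instead of dropping them, and leave the battery and the tripod plate where they lie.

Things in the scene. Friction and masses are not known exactly. Their poses are not given: they have to be found in the camera images.
- filter_large: the larger glass lens filter: flat disc, a bare aluminium frame fully closed by smooth grey-green glass (no hole), 62 mm diameter, 8 mm thick, about 45 g, lying on the table. Origin: centre of its underside; z up.
- filter_small: the smaller glass lens filter: like the larger one but 46 mm in diameter, 8 mm thick, about 30 g, lying on the table. Origin: centre of its underside; z up.
- ring_large: the larger adapter ring: flat bare aluminium ring with an open hole through which the table shows, outer diameter 62 mm, hole 38 mm, 8 mm thick, about 40 g, lying on the table. Origin: on its axis at the underside; z up.
- ring_small: the smaller adapter ring: flat bare aluminium open ring, outer diameter 46 mm, hole 32 mm, 8 mm thick, about 25 g, lying on the table. Origin: on its axis at the underside; z up.
- blower: a small dark rubber dust blower, stiff, about 60 g, standing on its flat 34 mm foot: a bulb up to 50 mm wide and 44 mm high, narrowing to 24 mm at its top, with an upright round nozzle 14 mm in diameter from 44 to 72 mm above the foot, which is a good place to grip it. Origin: centre of the foot; z up along the nozzle.
- tray: a low rectangular white ceramic tray, fixed in place, 124 mm along its x and 180 mm along its y, 14 mm high, walls 5 mm, floor 5 mm thick (inner floor 114 x 170 mm). Origin: centre of its underside on the table; z up.
- post: a steel ring post, fixed in place: a flat round base 80 mm in diameter and 8 mm thick with one upright rod in its centre, 16 mm in diameter, its top 46 mm above the table. Origin: centre of the base's underside, on the rod's axis; z up.
- box: an open square wooden box, fixed in place, 110 x 110 mm outside, 35 mm high, walls 7 mm, floor 7 mm thick (inside 96 x 96 mm). Origin: centre of its underside on the table; z up.
- battery: a loose grey camera battery, 55 x 38 x 20 mm high, a bystander lying among the things to be sorted; to be left alone. Origin: centre of its underside.
- plate: a loose aluminium tripod plate, 50 x 42 x 10 mm high, with two rubber strips on top, a bystander lying among the things to be sorted; to be left alone. Origin: centre of its underside.

How it is judged (in metres and radians):
At the end, for the whole second after the job is handed in: Both filters flat on the tray floor (within 4 mm, 0.12 rad); both rings flat on the post (within 15 mm, 0.12 rad), the larger on the base, the smaller on it (heights within 3.5 mm); the blower upright on the box floor (within 5 mm, 0.15 rad); all at rest (under 0.02 m/s) (x of filter_large in the frame of tray between -0.055 and 0.055 m and y of filter_large in the frame of tray between -0.083 and 0.083 m and z of filter_large in the frame of tray between 0.001 and 0.009 m and angle between each of filter_large, filter_small, ring_large, ring_small's own z axis and vertical below 0.12 rad and x of filter_small in the frame of tray between -0.055 and 0.055 m and y of filter_small in the frame of tray between -0.083 and 0.083 m and z of filter_small in the frame of tray between 0.001 and 0.009 m and horizontal distance between each of ring_large, ring_small and post below 0.015 m and z of ring_large in the frame of post between 0.004 and 0.0115 m and z of ring_small in the frame of post between 0.012 and 0.0195 m and x of blower in the frame of box between -0.048 and 0.048 m and y of blower in the frame of box between -0.048 and 0.048 m and z of blower in the frame of box between 0.002 and 0.013 m and angle between blower's own z axis and vertical below 0.15 rad and linear speed of each of filter_large, filter_small, ring_large, ring_small, blower below 0.02 m/s); the robot touches nothing.
It fails at once if the filter large is dropped from a height (moves faster than 0.7 m/s while no finger touches it) (contact force between filter_large and the fingers below 0.05 N and linear speed of filter_large above 0.7 m/s).
It fails at once if the filter small is dropped from a height (moves faster than 0.7 m/s while no finger touches it) (contact force between filter_small and the fingers below 0.05 N and linear speed of filter_small above 0.7 m/s).
It fails at once if the battery is shifted more than 20 mm (distance of battery from where it was at the start of the episode above 0.02 m).
It fails at once if the tripod plate is shifted more than 20 mm (distance of plate from where it was at the start of the episode above 0.02 m).
It also fails if it takes over 128 s, if anything falls off the work surface, if the arm or the gripper's body presses on something with over 40 N, if the wrist force passes 120 N, or if a joint passes its speed limit or range.

## Working session

There is one attempt and no reset: what is moved stays moved. The work goes in short steps, Python scripts to look and compute and a tool call to move; the robot and the scene stay as the last step left them, time stands still between calls to the robot, and variables do not carry over. Pictures are saved under pics/ and viewed, at most 17 in all, crops included, and the job is handed in when it is done.

Besides the shell and the picture viewer there is one more tool, called after "Emit:" by a JSON object that holds its "method" and its "body", one argument or row to a line. move_arm: Moves the arm, as the interface text tells. Scaled input: -1 to 1 covers 50 mm each way for a shift and 8 degrees each way for a turn. Its arguments: {"type":"object","properties":{"motion":{"type":"array","items":{"type":"array"}},"claw":{"type":"number"},"force":{"type":"number"}},"required":["motion"]}

```bash
ls; mkdir -p pics; python3 - <<'E'
from rig import env, viewer
import cv2,numpy as np
s=env.observe(); print(s['time_s'],s['position'],s['tool_rot'],s['grip_width'])
for n in ("top","side"):
    d=viewer.get_image(n); cv2.imwrite(f"pics/{n}0.png",d["frame"][:,:,::-1]); np.savez(f"pics/{n}0.npz",**d)
    print(n,d["fx"],d["fy"],d["cx"],d["cy"],d["eye"],d["attitude"],(d["depth"]>0).mean(),[k for k in d])
E
```

```text
pics
0.0 [0.15647955 0.52697429 0.24770183] [[-9.58605585e-01  2.84736394e-01 -7.20446508e-04]
 [ 2.84737129e-01  9.58604738e-01 -1.31262201e-03]
 [ 3.16872178e-04 -1.46342466e-03 -9.99998879e-01]] 0.08509071731104585
top 512.5560629992295 512.5560629992295 323.7320359278553 233.00121135821854 [ 0.37397904 -0.01721751  1.0862554 ] [[ 0.01614317  0.98807807 -0.15310494]
 [-0.99971613  0.01326676 -0.01979035]
 [-0.01752321  0.15338096  0.98801175]] 0.9960872395833333 ['frame', 'depth', 'fx', 'fy', 'cx', 'cy', 'eye', 'attitude']
side 517.9340424394975 517.9340424394975 320.2081904812765 246.34910898245914 [-0.04864228 -0.55723897  0.69881251] [[ 0.6836486   0.46913507 -0.55904998]
 [-0.72981036  0.43820675 -0.52473963]
 [-0.00119429  0.76673798  0.64195906]] 0.9959342447916667 ['frame', 'depth', 'fx', 'fy', 'cx', 'cy', 'eye', 'attitude']
```

View pics/top0.png

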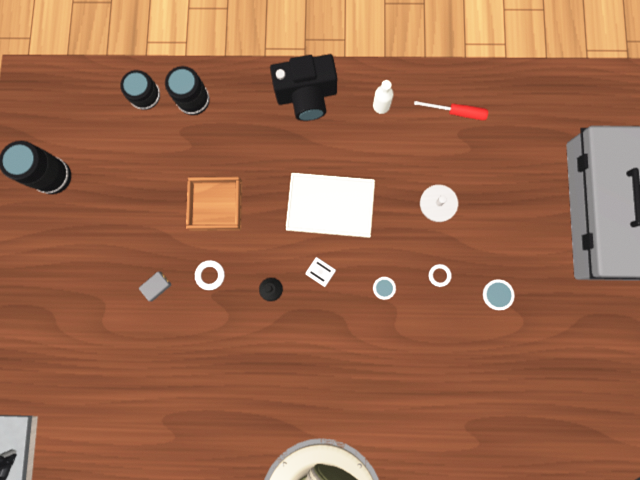

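View pics/side0.png

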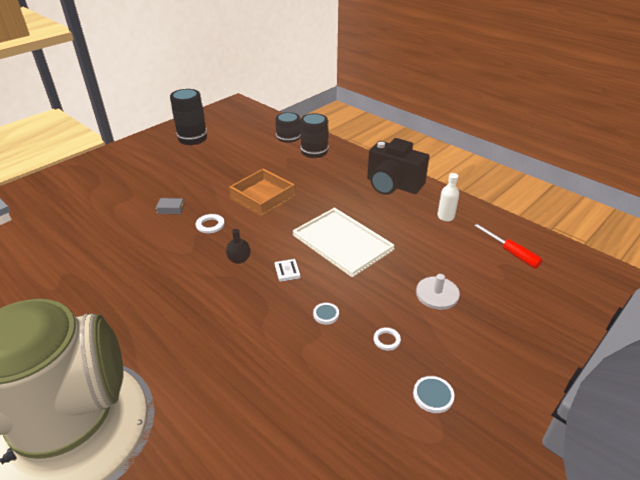

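```bash
cat > h.py <<'E'
import cv2,numpy as np
def ray(d,u,v,z):
    R=np.array(d["attitude"]);e=np.array(d["eye"])
    r=R@np.array([(u-d["cx"])/d["fx"],-(v-d["cy"])/d["fy"],-1]); return e+r*(z-e[2])/r[2]
def tocam(d,p):
    c=np.array(d["attitude"]).T@(np.array(p)-d["eye"]); return d["cx"]-d["fx"]*c[0]/c[2], d["cy"]+d["fy"]*c[1]/c[2]
def wristcam(d,s):
    T=np.array(d["T_tool_cam"]); R=np.array(s["tool_rot"]); d=dict(d)
    d["attitude"]=R@T[:3,:3]; d["eye"]=R@T[:3,3]+s["position"]; return d
def pctr(d,c,z):
    P=np.array([ray(d,u,v,z)[:2] for u,v in c[:,0,:]],np.float32); return P
def blobs(mask,lo=80,hi=20000):
    cs,_=cv2.findContours(mask.astype(np.uint8),cv2.RETR_EXTERNAL,cv2.CHAIN_APPROX_NONE)
    return [c for c in cs if lo<cv2.contourArea(c)<hi]
E
python3 - <<'E'
from h import *
from rig import env
print(env.tip_reach)
for n in ("top","side"):
    d=dict(np.load(f"pics/{n}0.npz")); f=d["frame"]
    hsv=cv2.cvtColor(f,cv2.COLOR_RGB2HSV)
    m=((hsv[...,1]<90)|(hsv[...,2]<60))
    bx=(hsv[...,0]>9)&(hsv[...,0]<20)&(hsv[...,2]>150)&(hsv[...,1]>90)
    print(n)
    for mm,l in ((m,"lo"),(bx,"box")):
      for c in blobs(mm,150):
        z=0.008
        P=pctr(d,c,z); (x,y),(w,h),a=cv2.minAreaRect(P)
        if not(0.2<x<0.75 and -.5<y<.5): continue
        u,v=c[:,0,:].mean(0)
        print(l,(int(u),int(v)),"rect",np.round([x,y,w,h],4),round(a,1),"circ",np.round(cv2.minEnclosingCircle(P)[0],4))
E
```

```text
0.017
top
lo (498, 294) rect [ 0.4168 -0.3598  0.0641  0.0645] 44.3 circ [ 0.4166 -0.36  ]
lo (270, 288) rect [0.4208 0.1132 0.0459 0.0464] 0.9 circ [0.4208 0.1137]
lo (383, 287) rect [ 0.4275 -0.1235  0.048   0.0459] 0.1 circ [ 0.427  -0.1233]
lo (154, 286) rect [0.4232 0.3597 0.042  0.058 ] 42.0 circ [0.4233 0.3593]
lo (439, 275) rect [ 0.4554 -0.2395  0.046   0.0482] 0.8 circ [ 0.4552 -0.2394]
lo (209, 274) rect [0.4483 0.2452 0.0634 0.0634] 65.6 circ [0.4488 0.245 ]
lo (320, 271) rect [0.4589 0.0107 0.0521 0.045 ] 57.3 circ [0.4591 0.011 ]
lo (438, 202) rect [ 0.6107 -0.2411  0.0809  0.0814] 0.7 circ [ 0.6099 -0.2402]
lo (330, 204) rect [ 0.6035 -0.0078  0.1834  0.1287] 85.8 circ [ 0.6039 -0.0082]
box (490, 327) rect [ 0.3487 -0.3385  0.0406  0.1378] 13.7 circ [ 0.3468 -0.339 ]
box (422, 325) rect [ 0.3513 -0.1999  0.1056  0.0383] 77.0 circ [ 0.3495 -0.1995]
box (326, 247) rect [ 0.5101 -0.0009  0.0192  0.1484] 0.8 circ [ 0.509  -0.0009]
box (278, 238) rect [0.5268 0.1069 0.0215 0.1471] 0.8 circ [0.5278 0.1069]
box (211, 207) rect [0.6013 0.2498 0.1219 0.1245] 2.0 circ [0.5998 0.
[... 171 characters left out ...]
]
lo (386, 338) rect [ 0.4516 -0.2434  0.0514  0.0463] 38.7 circ [ 0.4515 -0.2431]
lo (325, 312) rect [ 0.424  -0.1276  0.0536  0.0468] 43.7 circ [ 0.4241 -0.1277]
lo (437, 291) rect [ 0.6058 -0.2442  0.0841  0.0864] 75.6 circ [ 0.6106 -0.2429]
lo (286, 269) rect [0.4563 0.0071 0.0605 0.045 ] 56.6 circ [0.4571 0.007 ]
lo (237, 246) rect [0.4357 0.1388 0.1099 0.0461] 62.7 circ [0.4378 0.1377]
lo (209, 223) rect [0.446  0.2401 0.0721 0.0632] 64.4 circ [0.4464 0.2396]
lo (343, 240) rect [ 0.6019 -0.0101  0.1944  0.1375] 85.6 circ [ 0.603  -0.0094]
lo (171, 205) rect [0.4241 0.3602 0.0592 0.0637] 43.0 circ [0.4242 0.36  ]
box (259, 191) rect [0.6099 0.2537 0.1441 0.1453] 1.7 circ [0.6122 0.2536]
```

Emit:
{"method": "move_arm", "body": {
  "motion": [
    [[0,0,0],[0,0,0.97]],
    [[0,0,0],[0,0,0.97]],
    [[0,0,0],[0,0,0.97]],
    [[0,0,0],[0,0,0.97]],
    [[0,0,0],[0,0,0.97]],
    [[0,0,0],[0,0,0.97]],
    [[0,0,0],[0,0,0.97]],
    [[0,0,0],[0,0,0.97]],
    [[0,0,0],[0,0,0.97]],
    [[0,0,0],[0,0,0.97]],
    [[0,0,0],[0,0,0]],
    [[0,0,0],[0,0,0]]
  ],
  "claw": 0,
  "force": 30
}}

```text
time_s: 1.3
position: [0.1566, 0.5271, 0.2481]
tool_rot: [[0.069, 0.998, -0.0], [0.998, -0.069, -0.0], [-0.0, -0.0, -1.0]]
ft_force: [-0.5, 0.2, -0.1]
grip_width: 0.0852
gripper_force: 0.0
```

```bash
cat >> h.py <<'E'
def go(p,s):
    d=np.array(s["tool_rot"]).T@(np.array(p)-s["position"]); print("tool shift units",np.round(d/0.05,3),"per10rows",np.round(d/.5,3))
E
python3 - <<'E'
from h import *
from rig import env
s=env.observe(); R=np.array(s["tool_rot"]);print(s["position"],np.degrees(np.arctan2(R[1,1],R[0,1])),R[:,2],s["q"]); go([.42,.245,.2],s)
E
```

```text
[0.15657336 0.52713769 0.24810105] -3.937437573457692 [-2.60267939e-04 -4.36639045e-04 -9.99999871e-01] [6.11189692e+01 2.18192401e+01 7.43532687e+01 9.79861085e-04
 8.38565997e+01 6.50562986e+01]
tool shift units [-5.267  5.644  0.963] per10rows [-0.527  0.564  0.096]
```

Emit:
{"method": "move_arm", "body": {
  "motion": [
    [[-0.53,0.56,0.1],[0,0,0]],
    [[-0.53,0.56,0.1],[0,0,0]],
    [[-0.53,0.56,0.1],[0,0,0]],
    [[-0.53,0.56,0.1],[0,0,0]],
    [[-0.53,0.56,0.1],[0,0,0]],
    [[-0.53,0.56,0.1],[0,0,0]],
    [[-0.53,0.56,0.1],[0,0,0]],
    [[-0.53,0.56,0.1],[0,0,0]],
    [[-0.53,0.56,0.1],[0,0,0]],
    [[-0.53,0.56,0.1],[0,0,0]],
    [[0,0,0],[0,0,0]],
    [[0,0,0],[0,0,0]],
    [[0,0,0],[0,0,0]]
  ]
}}

```text
time_s: 2.6
position: [0.4161, 0.2432, 0.1984]
tool_rot: [[0.07, 0.998, -0.0], [0.998, -0.07, 0.0], [0.0, -0.0, -1.0]]
ft_force: [-0.4, 0.1, 0.7]
grip_width: 0.0853
gripper_force: 0.0
```

```bash
cat >> h.py <<'E'
def look(name,viewer,env):
    s=env.observe(); d=wristcam(viewer.get_image("wrist"),s); cv2.imwrite(f"pics/{name}.png",d["frame"][:,:,::-1]); np.savez(f"pics/{name}.npz",**d); return s,d
def mask(d):
    h=cv2.cvtColor(d["frame"],cv2.COLOR_RGB2HSV); return (h[...,1]<90)|(h[...,2]<60)
def discs(d,z,lo=300):
    for c in blobs(mask(d),lo,150000):
        P=pctr(d,c,z); (x,y),(w,h),a=cv2.minAreaRect(P)
        edge=c.min()<2 or c[:,0,0].max()>637 or c[:,0,1].max()>477
        print(c[:,0,:].mean(0).astype(int),np.round([x,y,w,h],4),round(a,1),"EDGE" if edge else "")
E
python3 - <<'E'
from h import *
from rig import env,viewer
s,d=look("w1",viewer,env); print(s["position"],d["eye"]); discs(d,0.008)
E
```

```text
[0.41613383 0.24321269 0.19842408] [0.42090314 0.30792635 0.32504718]
[318 407] [0.3997 0.0735 0.1969 0.6177] 86.1 EDGE
[364 200] [0.4484 0.2445 0.0618 0.0617] 43.3 
[322  48] [0.4228 0.358  0.04   0.0571] 42.0 EDGE
```

View pics/w1.png

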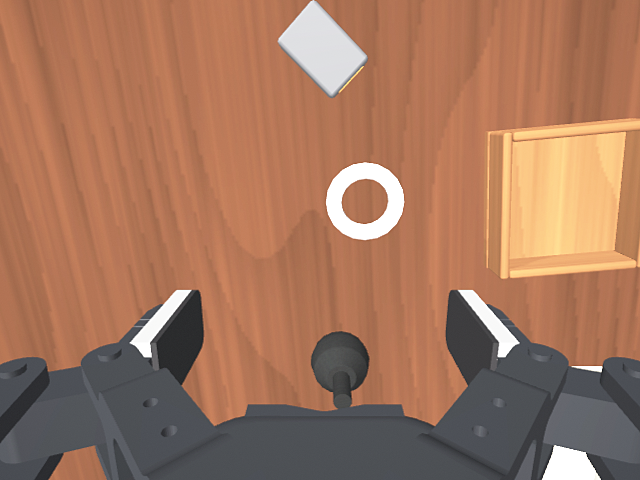

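Emit:
{"method": "move_arm", "body": {
  "motion": [
    [[0.012,0.107,0.46],[0,0,0]],
    [[0.012,0.107,0.46],[0,0,0]],
    [[0.012,0.107,0.46],[0,0,0]],
    [[0.012,0.107,0.46],[0,0,0]],
    [[0.012,0.107,0.46],[0,0,0]],
    [[0.012,0.107,0.46],[0,0,0]],
    [[0,0,0],[0,0,0]],
    [[0,0,0],[0,0,0]],
    [[0,0,0],[0,0,0]]
  ],
  "claw": 0.15
}}

```text
time_s: 3.55
position: [0.4491, 0.2445, 0.0616]
tool_rot: [[0.071, 0.997, 0.002], [0.997, -0.071, 0.001], [0.001, 0.002, -1.0]]
ft_force: [0.4, -0.2, 0.6]
grip_width: 0.0723
gripper_force: 0.0
```

```bash
python3 - <<'E'
from h import *
from rig import env,viewer
s,d=look("w2",viewer,env); print(s["position"],s["grip_width"])
# tool-frame points from depth
u,v=np.meshgrid(np.arange(640),np.arange(480)); D=d["depth"]
c=np.stack([(u-d["cx"])/d["fx"]*D,-(v-d["cy"])/d["fy"]*D,-D],-1)
T=np.array(d["T_tool_cam"]); p=c@T[:3,:3].T+T[:3,3]
for sg in (-1,1):
    m=(D>0)&(p[...,1]*sg>.02)&(p[...,1]*sg<.08)&(abs(p[...,0])<.02)&(p[...,2]<.03)&(p[...,2]>-.05)
    q=p[m]; print(sg,m.sum(),np.percentile(q[:,2],[50,95,99,100]),q[np.argmax(q[:,2])])
go([.4484,.2445,.03],s)
E
```

```text
[0.44907567 0.24446845 0.06157878] 0.07233481447747059
-1 13720 [-0.04417725 -0.00326577  0.00393172  0.00853768] [ 0.0041267  -0.03626312  0.00853768]
1 13780 [-0.0442079  -0.00338181  0.00397317  0.00825931] [0.00395661 0.0368389  0.00825931]
tool shift units [-0.001 -0.015  0.632] per10rows [-0.    -0.001  0.063]
```

View pics/w2.png

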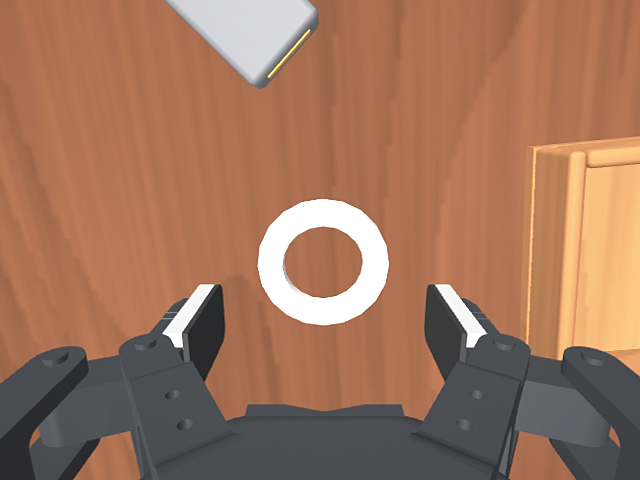

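Emit:
{"method": "move_arm", "body": {
  "motion": [
    [[0,-0.008,0.32],[0,0,0]],
    [[0,-0.008,0.32],[0,0,0]],
    [[0,0,0.22],[0,0,0]],
    [[0,0,0.1],[0,0,0]],
    [[0,0,0],[0,0,0]],
    [[0,0,0],[0,0,0]]
  ]
}}

```text
time_s: 4.2
position: [0.4485, 0.2441, 0.0129]
tool_rot: [[0.072, 0.997, 0.001], [0.997, -0.072, 0.0], [0.0, 0.001, -1.0]]
ft_force: [-0.4, 0.1, -0.6]
grip_width: 0.0729
gripper_force: 0.0
```

Emit:
{"method": "move_arm", "body": {
  "motion": [
    [[0,0,0],[0,0,0]],
    [[0,0,0],[0,0,0]],
    [[0,0,0],[0,0,0]],
    [[0,0,0],[0,0,0]],
    [[0,0,0],[0,0,0]],
    [[0,0,0],[0,0,0]]
  ],
  "claw": 0.6,
  "force": 35
}}

```text
time_s: 4.8
position: [0.4486, 0.2441, 0.0132]
tool_rot: [[0.072, 0.997, 0.001], [0.997, -0.072, 0.0], [0.0, 0.001, -1.0]]
ft_force: [-0.8, -0.4, 5.2]
grip_width: 0.0593
gripper_force: 37.5
```

Emit:
{"method": "move_arm", "body": {
  "motion": [
    [[0,0,-0.2],[0,0,0]],
    [[0,0,-0.4],[0,0,0]],
    [[0,0,-0.5],[0,0,0]],
    [[0,0,-0.5],[0,0,0]],
    [[0,0,-0.4],[0,0,0]],
    [[0,0,0],[0,0,0]],
    [[0,0,0],[0,0,0]]
  ]
}}

```text
time_s: 5.5
position: [0.448, 0.2439, 0.1125]
tool_rot: [[0.072, 0.997, 0.001], [0.997, -0.072, 0.0], [0.0, 0.001, -1.0]]
ft_force: [-0.4, -0.1, 0.2]
grip_width: 0.0596
gripper_force: 38.3
```

```bash
python3 - <<'E'
from h import *
from rig import env,viewer
s,d=look("w3",viewer,env); print(s["position"],s["grip_width"],s["gripper_force"])
go([.610,-.241,.15],s)
E
```

```text
[0.44804938 0.24394963 0.1125482 ] 0.059570974355597724 38.25847047788557
tool shift units [-9.439  3.932 -0.749] per10rows [-0.944  0.393 -0.075]
```

View pics/w3.png

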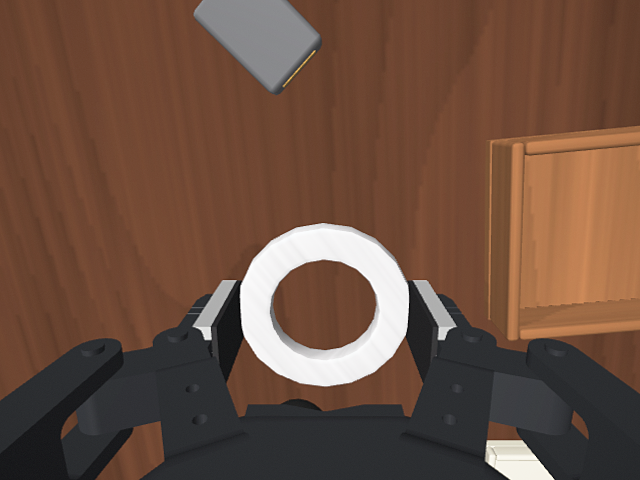

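Emit:
{"method": "move_arm", "body": {
  "motion": [
    [[-0.3,0.1,-0.2],[0,0,0]],
    [[-0.6,0.2,-0.3],[0,0,0]],
    [[-0.758,0.285,-0.3],[0,0,0]],
    [[-0.758,0.285,-0.3],[0,0,0]],
    [[-0.758,0.285,0],[0,0,0]],
    [[-0.758,0.285,0],[0,0,0]],
    [[-0.758,0.285,0],[0,0,0]],
    [[-0.758,0.285,0],[0,0,0]],
    [[-0.758,0.285,0],[0,0,0]],
    [[-0.758,0.285,0],[0,0,0]],
    [[-0.758,0.285,0],[0,0,0]],
    [[-0.758,0.285,0],[0,0,0]],
    [[-0.758,0.285,0],[0,0,0]],
    [[-0.758,0.285,0],[0,0,0]],
    [[-0.5,0.2,0],[0,0,0]],
    [[-0.12,0.07,0],[0,0,0]],
    [[0,0,0],[0,0,0]],
    [[0,0,0],[0,0,0]],
    [[0,0,0],[0,0,0]]
  ]
}}

```text
time_s: 7.45
position: [0.6087, -0.2984, 0.1673]
tool_rot: [[0.071, 0.997, -0.0], [0.997, -0.071, 0.0], [0.0, -0.0, -1.0]]
ft_force: [0.3, -0.1, -0.0]
grip_width: 0.0592
gripper_force: 38.2
```

```bash
python3 - <<'E'
from h import *
from rig import env,viewer
s,d=look("w4",viewer,env); print(s["position"],s["grip_width"],s["gripper_force"]); discs(d,.008); print(tocam(d,[.61,-.241,.046]),tocam(d,[.61,-.241,.008]))
E
```

```text
[ 0.6087478  -0.29844325  0.16734743] 0.05917321629216382 38.24167136364849
[303 391] [ 0.596  -0.419   0.2299  0.557 ] 86.0 EDGE
[ 98 149] [ 0.4562 -0.2421  0.0459  0.0482] 79.1 
[319 133] [ 0.6098 -0.2426  0.0802  0.0798] 87.9 
(np.float64(319.3590365105749), np.float64(134.74551410587856)) (np.float64(320.0415745220154), np.float64(133.03484765285054))
```

View pics/w4.png

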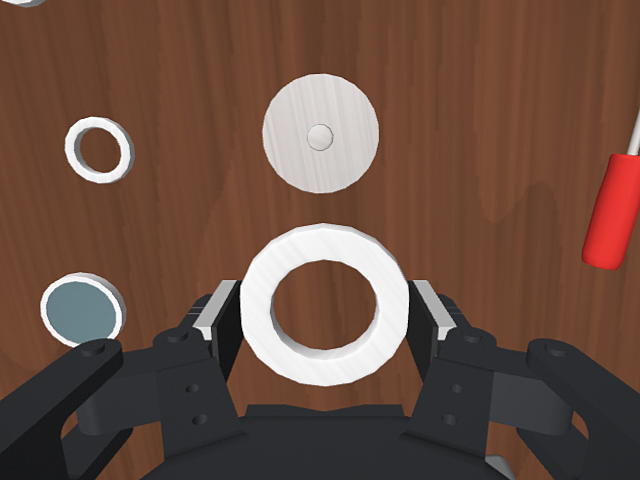

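Emit:
{"method": "move_arm", "body": {
  "motion": [
    [[0.4,-0.02,0],[0,0,0]],
    [[0.5,-0.02,0],[0,0,0]],
    [[0.23,-0.02,0],[0,0,0]],
    [[0,0,0],[0,0,0]],
    [[0,0,0.2],[0,0,0]],
    [[0,0,0.4],[0,0,0]],
    [[0,0,0.4],[0,0,0]],
    [[0,0,0.4],[0,0,0]],
    [[0,0,0.4],[0,0,0]],
    [[0,0,0.4],[0,0,0]],
    [[0,0,0.3],[0,0,0]],
    [[0,0,0.2],[0,0,0]],
    [[0,0,0.1],[0,0,0]],
    [[0,0,0],[0,0,0]],
    [[0,0,0],[0,0,0]]
  ]
}}

```text
time_s: 9.0
position: [0.6102, -0.2436, 0.0279]
tool_rot: [[0.072, 0.997, 0.001], [0.997, -0.072, -0.001], [-0.001, 0.001, -1.0]]
ft_force: [-0.6, -0.6, -0.3]
grip_width: 0.0595
gripper_force: 38.2
```

Emit:
{"method": "move_arm", "body": {
  "motion": [
    [[0.03,0,0.07],[0,0,0]],
    [[0,0,0.06],[0,0,0]],
    [[0,0,0],[0,0,0]],
    [[0,0,0],[0,0,0]]
  ]
}}

```text
time_s: 9.4
position: [0.6102, -0.2417, 0.0212]
tool_rot: [[0.072, 0.997, 0.001], [0.997, -0.072, -0.0], [-0.0, 0.001, -1.0]]
ft_force: [-0.7, 1.3, 3.9]
grip_width: 0.0593
gripper_force: 38.6
```

Emit:
{"method": "move_arm", "body": {
  "motion": [
    [[0,0,0],[0,0,0]],
    [[0,0,0],[0,0,0]],
    [[0,0,0],[0,0,0]],
    [[0,0,0],[0,0,0]],
    [[0,0,-0.1],[0,0,0]],
    [[0,0,-0.4],[0,0,0]],
    [[0,0,-0.6],[0,0,0]],
    [[0,0,-0.6],[0,0,0]],
    [[0,0,-0.6],[0,0,0]],
    [[0,0,-0.4],[0,0,0]],
    [[0,0,0],[0,0,0]],
    [[0,0,0],[0,0,0]]
  ],
  "claw": 0.15
}}

```text
time_s: 10.6
position: [0.6098, -0.2417, 0.1556]
tool_rot: [[0.072, 0.997, -0.0], [0.997, -0.072, 0.0], [0.0, -0.0, -1.0]]
ft_force: [0.0, -0.6, -1.1]
grip_width: 0.0728
gripper_force: 0.0
```

```bash
python3 - <<'E'
from h import *
from rig import env,viewer
s,d=look("w5",viewer,env); print(s["position"]); discs(d,.008); go([.4555,-.241,.06],s)
E
```

```text
[ 0.60982607 -0.24167228  0.15560524]
[322 408] [ 0.5962 -0.3774  0.175   0.5343] 85.9 EDGE
[105 232] [ 0.4565 -0.2415  0.049   0.0458] 22.3 
[324 217] [ 0.6099 -0.2425  0.0802  0.0801] 42.5 
[26 58] [ 0.4337 -0.1272  0.0464  0.0397] 74.3 EDGE
tool shift units [-0.21  -3.079  1.912] per10rows [-0.021 -0.308  0.191]
```

View pics/w5.png

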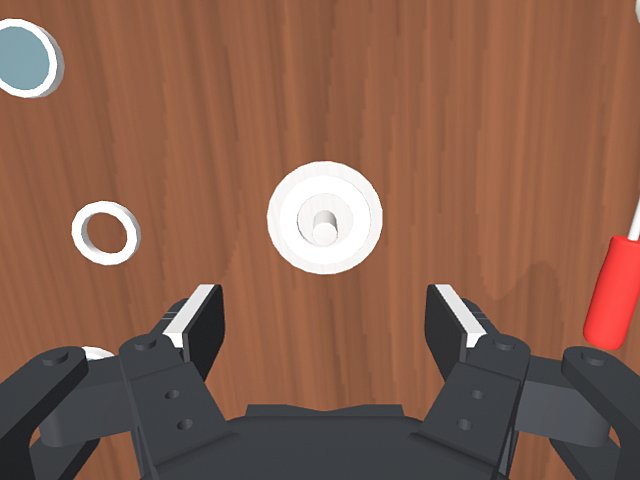

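Emit:
{"method": "move_arm", "body": {
  "motion": [
    [[-0.01,-0.3,0],[0,0,0]],
    [[-0.03,-0.4,0],[0,0,0]],
    [[-0.04,-0.5,0],[0,0,0]],
    [[-0.04,-0.5,0.1],[0,0,0]],
    [[-0.04,-0.5,0.3],[0,0,0]],
    [[-0.03,-0.4,0.3],[0,0,0]],
    [[-0.02,-0.3,0.3],[0,0,0]],
    [[0,-0.17,0.3],[0,0,0]],
    [[0,0,0.3],[0,0,0]],
    [[0,0,0.3],[0,0,0]],
    [[0,0,0],[0,0,0]],
    [[0,0,0],[0,0,0]],
    [[0,0,0],[0,0,0]]
  ],
  "claw": 0.3
}}

```text
time_s: 11.95
position: [0.4563, -0.2412, 0.0612]
tool_rot: [[0.072, 0.997, 0.0], [0.997, -0.072, -0.0], [-0.0, 0.0, -1.0]]
ft_force: [-0.9, -0.4, 0.5]
grip_width: 0.0592
gripper_force: 0.0
```

```bash
python3 - <<'E'
from h import *
from rig import env,viewer
s,d=look("w6",viewer,env); print(s["position"],s["grip_width"]); discs(d,.008)
E
```

```text
[ 0.45633087 -0.24124197  0.06119328] 0.0591924692799925
[321 408] [ 0.4493 -0.307   0.1168  0.3504] 85.9 EDGE
[321 263] [ 0.455  -0.2411  0.0468  0.0451] 87.6 
[610 243] [ 0.5846 -0.2446  0.0366  0.0811] 7.2 EDGE
[230  21] [ 0.4258 -0.1381  0.0219  0.0463] 85.9 EDGE
```

Emit:
{"method": "move_arm", "body": {
  "motion": [
    [[0,-0.02,0.3],[0,0,0]],
    [[0,0,0.3],[0,0,0]],
    [[0,0,0.2],[0,0,0]],
    [[0,0,0.11],[0,0,0]],
    [[0,0,0],[0,0,0]],
    [[0,0,0],[0,0,0]]
  ]
}}

```text
time_s: 12.6
position: [0.4554, -0.2413, 0.0157]
tool_rot: [[0.072, 0.997, 0.0], [0.997, -0.072, -0.0], [-0.0, 0.001, -1.0]]
ft_force: [-1.0, 1.0, -0.1]
grip_width: 0.0598
gripper_force: 0.0
```

Emit:
{"method": "move_arm", "body": {
  "motion": [
    [[0,0,0],[0,0,0]],
    [[0,0,0],[0,0,0]],
    [[0,0,0],[0,0,0]],
    [[0,0,0],[0,0,0]],
    [[0,0,0],[0,0,0]],
    [[0,0,0],[0,0,0]]
  ],
  "claw": 0.75,
  "force": 35
}}

```text
time_s: 13.2
position: [0.4554, -0.2413, 0.0163]
tool_rot: [[0.072, 0.997, 0.001], [0.997, -0.072, -0.001], [-0.001, 0.001, -1.0]]
ft_force: [-1.3, 0.7, 6.4]
grip_width: 0.044
gripper_force: 34.6
```

Emit:
{"method": "move_arm", "body": {
  "motion": [
    [[0,0,-0.2],[0,0,0]],
    [[0,0,-0.5],[0,0,0]],
    [[0,0,-0.6],[0,0,0]],
    [[0,0.2,-0.6],[0,0,0]],
    [[0.03,0.4,-0.4],[0,0,0]],
    [[0.04,0.5,0],[0,0,0]],
    [[0.04,0.5,0],[0,0,0]],
    [[0.04,0.5,0],[0,0,0]],
    [[0.03,0.4,0],[0,0,0]],
    [[0.02,0.35,0],[0,0,0]],
    [[0.01,0.24,0],[0,0,0]],
    [[0,0,0],[0,0,0]],
    [[0,0,0],[0,0,0]],
    [[0,0,0],[0,0,0]]
  ]
}}

```text
time_s: 14.6
position: [0.6094, -0.2418, 0.1307]
tool_rot: [[0.073, 0.997, -0.0], [0.997, -0.073, 0.0], [0.0, -0.0, -1.0]]
ft_force: [-1.0, -0.5, 0.1]
grip_width: 0.0441
gripper_force: 35.7
```

```bash
python3 - <<'E'
from h import *
from rig import env,viewer
s,d=look("w7",viewer,env); print(s["position"],s["grip_width"],s["gripper_force"]); go([.610,-.2418,.0325],s)
E
```

```text
[ 0.60935106 -0.24180557  0.13070066] 0.04413241885512425 35.71893107146025
tool shift units [1.000e-03 1.300e-02 1.964e+00] per10rows [0.    0.001 0.196]
```

View pics/w7.png

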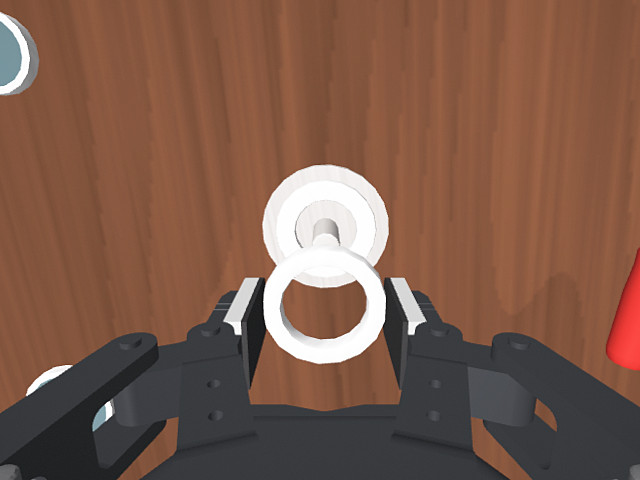

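Emit:
{"method": "move_arm", "body": {
  "motion": [
    [[0,0.013,0.2],[0,0,0]],
    [[0,0,0.3],[0,0,0]],
    [[0,0,0.3],[0,0,0]],
    [[0,0,0.3],[0,0,0]],
    [[0,0,0.3],[0,0,0]],
    [[0,0,0.3],[0,0,0]],
    [[0,0,0.16],[0,0,0]],
    [[0,0,0.1],[0,0,0]],
    [[0,0,0],[0,0,0]],
    [[0,0,0],[0,0,0]]
  ]
}}

```text
time_s: 15.65
position: [0.6108, -0.242, 0.0326]
tool_rot: [[0.072, 0.997, 0.001], [0.997, -0.072, -0.0], [-0.0, 0.001, -1.0]]
ft_force: [0.8, 0.0, -0.2]
grip_width: 0.0435
gripper_force: 35.7
```

Emit:
{"method": "move_arm", "body": {
  "motion": [
    [[0,0,0],[0,0,0]],
    [[0,0,0],[0,0,0]],
    [[0,0,0],[0,0,0]],
    [[0,0,0],[0,0,0]],
    [[0,0,-0.1],[0,0,0]],
    [[0,0,-0.4],[0,0,0]],
    [[0,0,-0.6],[0,0,0]],
    [[0,0,-0.6],[0,0,0]],
    [[0,0,-0.6],[0,0,0]],
    [[0,0,-0.3],[0,0,0]],
    [[0,0,0],[0,0,0]],
    [[0,0,0],[0,0,0]]
  ],
  "claw": 0.3
}}

```text
time_s: 16.85
position: [0.6104, -0.2417, 0.1618]
tool_rot: [[0.072, 0.997, -0.001], [0.997, -0.072, 0.0], [0.0, -0.001, -1.0]]
ft_force: [-0.4, 0.2, 0.1]
grip_width: 0.0596
gripper_force: 0.0
```

```bash
python3 - <<'E'
from h import *
from rig import env,viewer
s,d=look("w8",viewer,env); print(s["position"])
D=d["depth"]
for n,p in (("base",[.61,-.205,.008]),("rl",[.61,-.214,.016]),("rs",[.61,-.222,.024]),("rs-x",[.59,-.242,.024]),("rs+x",[.63,-.242,.024])):
    u,v=map(int,tocam(d,p)); z=d["eye"][2]-np.median(D[v-1:v+2,u-1:u+2]); print(n,(u,v),round(float(z),4))
E
```

```text
[ 0.61041077 -0.24167372  0.16182206]
base (319, 164) 0.0114
rl (320, 179) 0.0166
rs (321, 192) 0.0226
rs-x (293, 224) 0.0171
rs+x (353, 220) 0.0172
```

View pics/w8.png

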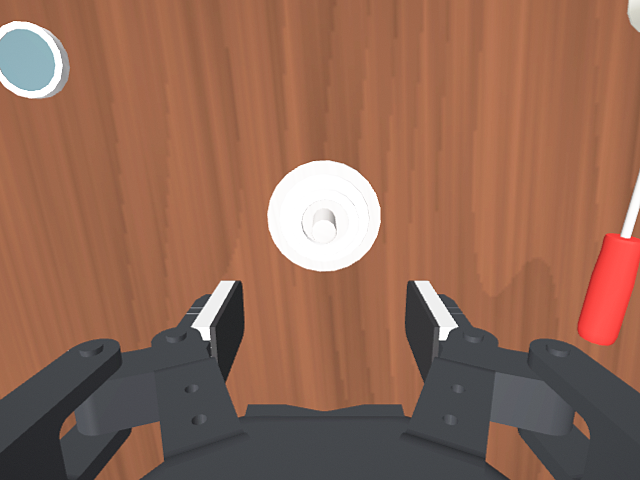

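Emit:
{"method": "move_arm", "body": {
  "motion": [
    [[0.15,-0.3,0],[0,0,0]],
    [[0.25,-0.45,0],[0,0,0]],
    [[0.3,-0.55,0],[0,0,0]],
    [[0.3,-0.55,0],[0,0,0]],
    [[0.3,-0.55,0.2],[0,0,0]],
    [[0.3,-0.55,0.3],[0,0,0]],
    [[0.25,-0.45,0.4],[0,0,0]],
    [[0.15,-0.3,0.4],[0,0,0]],
    [[0.08,-0.12,0.4],[0,0,0]],
    [[0,0,0.3],[0,0,0]],
    [[0,0,0],[0,0,0]],
    [[0,0,0],[0,0,0]],
    [[0,0,0],[0,0,0]]
  ]
}}

```text
time_s: 18.2
position: [0.428, -0.1245, 0.0627]
tool_rot: [[0.072, 0.997, 0.001], [0.997, -0.072, -0.0], [-0.0, 0.001, -1.0]]
ft_force: [-1.1, 0.4, 0.5]
grip_width: 0.0597
gripper_force: 0.0
```

```bash
python3 - <<'E'
from h import *
from rig import env,viewer
s,d=look("w9",viewer,env); print(s["position"],s["grip_width"]); discs(d,.008)
E
```

```text
[ 0.42796927 -0.12450606  0.06272249] 0.059679400587648875
[322 408] [ 0.4209 -0.1914  0.1178  0.3534] 85.9 EDGE
[321 262] [ 0.4265 -0.1246  0.0475  0.0461] 85.9 
[599  97] [ 0.554  -0.059   0.0757  0.0417] 85.9 EDGE
[377   6] [ 0.4564 -0.0186  0.0088  0.0229] 85.9 EDGE
```

Emit:
{"method": "move_arm", "body": {
  "motion": [
    [[0,-0.02,0.3],[0,0,0]],
    [[0,0,0.3],[0,0,0]],
    [[0,0,0.2],[0,0,0]],
    [[0,0,0.12],[0,0,0]],
    [[0,0,0],[0,0,0]],
    [[0,0,0],[0,0,0]]
  ]
}}

```text
time_s: 18.85
position: [0.4269, -0.1243, 0.0166]
tool_rot: [[0.072, 0.997, 0.0], [0.997, -0.072, -0.0], [-0.0, 0.0, -1.0]]
ft_force: [0.1, 0.2, -0.9]
grip_width: 0.06
gripper_force: 0.0
```

Emit:
{"method": "move_arm", "body": {
  "motion": [
    [[0,0,0],[0,0,0]],
    [[0,0,0],[0,0,0]],
    [[0,0,0],[0,0,0]],
    [[0,0,0],[0,0,0]],
    [[0,0,0],[0,0,0]],
    [[0,0,0],[0,0,0]]
  ],
  "claw": 0.75,
  "force": 35
}}

```text
time_s: 19.45
position: [0.4269, -0.1244, 0.0171]
tool_rot: [[0.072, 0.997, 0.001], [0.997, -0.072, -0.001], [-0.001, 0.001, -1.0]]
ft_force: [-0.3, 0.4, 5.6]
grip_width: 0.0439
gripper_force: 34.7
```

Emit:
{"method": "move_arm", "body": {
  "motion": [
    [[0,0,-0.2],[0,0,0]],
    [[0,0,-0.4],[0,0,0]],
    [[0,0,-0.5],[0,0,0]],
    [[0,0,-0.5],[0,0,0]],
    [[0,0,-0.4],[0,0,0]],
    [[0,0,0],[0,0,0]],
    [[0,0,0],[0,0,0]]
  ]
}}

```text
time_s: 20.15
position: [0.4266, -0.1242, 0.1166]
tool_rot: [[0.072, 0.997, 0.001], [0.997, -0.072, -0.0], [-0.0, 0.001, -1.0]]
ft_force: [0.1, 0.1, -0.3]
grip_width: 0.0435
gripper_force: 35.7
```

```bash
python3 - <<'E'
from h import *
from rig import env
s=env.observe(); print(s["position"],s["grip_width"],s["gripper_force"])
a=np.radians(-4.1); R=np.array([[np.cos(a),-np.sin(a)],[np.sin(a),np.cos(a)]]); C=np.array([.6025,-.0085])
for y in (-.042,.038): print(y,C+R@[0,y])
t=C+R@[0,-.042]; go([*t,.1],s)
E
```

```text
[ 0.42656612 -0.1241548   0.11660418] 0.04354212651442334 35.715147256851196
-0.042 [ 0.59949711 -0.05039251]
0.038 [0.6052169  0.02940275]
tool shift units [1.722 3.343 0.334] per10rows [0.172 0.334 0.033]
```

Emit:
{"method": "move_arm", "body": {
  "motion": [
    [[0.1,0.2,0],[0,0,0]],
    [[0.2,0.4,0],[0,0,0]],
    [[0.25,0.45,0],[0,0,0]],
    [[0.27,0.5,0],[0,0,0]],
    [[0.25,0.5,0],[0,0,0]],
    [[0.25,0.5,0],[0,0,0]],
    [[0.2,0.4,0],[0,0,0]],
    [[0.15,0.25,0.2],[0,0,0]],
    [[0.05,0.14,0.4],[0,0,0]],
    [[0,0,0.4],[0,0,0]],
    [[0,0,0.3],[0,0,0]],
    [[0,0,0.2],[0,0,0]],
    [[0,0,0.2],[0,0,0]],
    [[0,0,0],[0,0,0]],
    [[0,0,0],[0,0,0]],
    [[0,0,0],[0,0,0]]
  ]
}}

```text
time_s: 21.75
position: [0.5999, -0.0506, 0.032]
tool_rot: [[0.072, 0.997, 0.001], [0.997, -0.072, -0.0], [-0.0, 0.001, -1.0]]
ft_force: [-0.7, -0.4, 0.7]
grip_width: 0.0441
gripper_force: 35.7
```

Emit:
{"method": "move_arm", "body": {
  "motion": [
    [[0,0,0.08],[0,0,0]],
    [[0,0,0.06],[0,0,0]],
    [[0,0,0.04],[0,0,0]],
    [[0,0,0.02],[0,0,0]],
    [[0,0,0],[0,0,0]],
    [[0,0,0],[0,0,0]],
    [[0,0,0],[0,0,0]]
  ]
}}

```text
time_s: 22.45
position: [0.5994, -0.0505, 0.0222]
tool_rot: [[0.072, 0.997, 0.0], [0.997, -0.072, -0.0], [-0.0, 0.0, -1.0]]
ft_force: [-4.2, 1.2, 8.4]
grip_width: 0.0436
gripper_force: 36.6
```

Emit:
{"method": "move_arm", "body": {
  "motion": [
    [[0,0,0],[0,0,0]],
    [[0,0,0],[0,0,0]],
    [[0,0,0],[0,0,0]],
    [[0,0,0],[0,0,0]],
    [[0,0,-0.1],[0,0,0]],
    [[0,0,-0.4],[0,0,0]],
    [[0,0,-0.6],[0,0,0]],
    [[0,0,-0.6],[0,0,0]],
    [[0,0,-0.6],[0,0,0]],
    [[0,0,-0.3],[0,0,0]],
    [[0,0,0],[0,0,0]],
    [[0,0,0],[0,0,0]]
  ],
  "claw": 0.3
}}

```text
time_s: 23.65
position: [0.5992, -0.0504, 0.1508]
tool_rot: [[0.072, 0.997, -0.001], [0.997, -0.072, 0.0], [0.0, -0.001, -1.0]]
ft_force: [0.0, 0.8, -0.2]
grip_width: 0.0593
gripper_force: 0.0
```

```bash
python3 - <<'E'
from h import *
from rig import env,viewer
s,d=look("w10",viewer,env); go([.416,-.361,.06],s)
E
```

```text
tool shift units [-6.46  -3.204  1.818] per10rows [-0.646 -0.32   0.182]
```

View pics/w10.png

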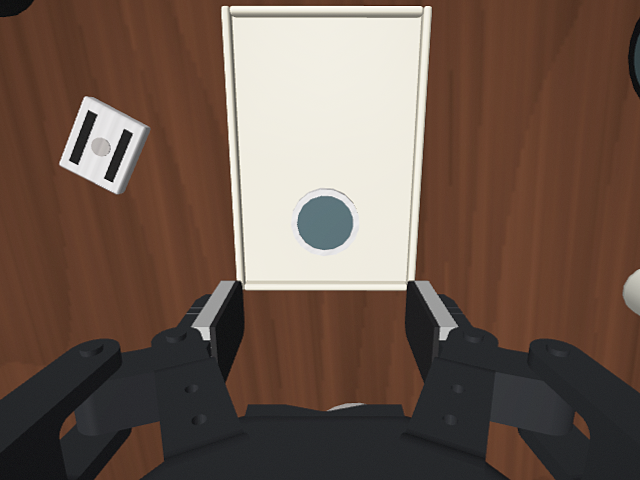

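Emit:
{"method": "move_arm", "body": {
  "motion": [
    [[-0.3,-0.15,0],[0,0,0]],
    [[-0.5,-0.25,0],[0,0,0]],
    [[-0.65,-0.32,0],[0,0,0]],
    [[-0.7,-0.35,0],[0,0,0]],
    [[-0.7,-0.35,0],[0,0,0]],
    [[-0.7,-0.35,0],[0,0,0]],
    [[-0.7,-0.35,0],[0,0,0]],
    [[-0.7,-0.35,0],[0,0,0]],
    [[-0.65,-0.32,0.2],[0,0,0]],
    [[-0.5,-0.25,0.4],[0,0,0]],
    [[-0.3,-0.15,0.4],[0,0,0]],
    [[-0.06,-0.01,0.4],[0,0,0]],
    [[0,0,0.4],[0,0,0]],
    [[0,0,0],[0,0,0]],
    [[0,0,0],[0,0,0]],
    [[0,0,0],[0,0,0]]
  ],
  "claw": 0.15
}}

```text
time_s: 25.3
position: [0.4166, -0.3614, 0.0622]
tool_rot: [[0.072, 0.997, 0.001], [0.997, -0.072, -0.001], [-0.001, 0.001, -1.0]]
ft_force: [-0.2, 0.3, -0.5]
grip_width: 0.0728
gripper_force: 0.0
```

```bash
python3 - <<'E'
from h import *
from rig import env,viewer
s,d=look("w11",viewer,env); print(s["position"],s["grip_width"]); discs(d,.008)
E
```

```text
[ 0.41661984 -0.3614256   0.06217103] 0.07277419771360152
[322 408] [ 0.4095 -0.429   0.1155  0.3525] 85.9 EDGE
[323 263] [ 0.4163 -0.3625  0.0623  0.0631] 24.8
```

Emit:
{"method": "move_arm", "body": {
  "motion": [
    [[-0.01,-0.005,0.3],[0,0,0]],
    [[0,0,0.3],[0,0,0]],
    [[0,0,0.25],[0,0,0]],
    [[0,0,0.11],[0,0,0]],
    [[0,0,0],[0,0,0]],
    [[0,0,0],[0,0,0]]
  ]
}}

```text
time_s: 25.95
position: [0.4165, -0.3618, 0.0138]
tool_rot: [[0.072, 0.997, 0.001], [0.997, -0.072, -0.001], [-0.001, 0.001, -1.0]]
ft_force: [-0.8, -0.4, -0.4]
grip_width: 0.0727
gripper_force: 0.0
```

Emit:
{"method": "move_arm", "body": {
  "motion": [
    [[0,0,0],[0,0,0]],
    [[0,0,0],[0,0,0]],
    [[0,0,0],[0,0,0]],
    [[0,0,0],[0,0,0]],
    [[0,0,0],[0,0,0]],
    [[0,0,0],[0,0,0]]
  ],
  "claw": 0.6,
  "force": 35
}}

```text
time_s: 26.55
position: [0.4164, -0.3619, 0.0144]
tool_rot: [[0.072, 0.997, 0.001], [0.997, -0.072, -0.001], [-0.001, 0.001, -1.0]]
ft_force: [-1.7, 1.6, 5.4]
grip_width: 0.0601
gripper_force: 36.4
```

Emit:
{"method": "move_arm", "body": {
  "motion": [
    [[0,0,-0.2],[0,0,0]],
    [[0,0,-0.4],[0,0,0]],
    [[0,0,-0.6],[0,0,0]],
    [[0,0,-0.6],[0,0,0]],
    [[0,0,-0.6],[0,0,0]],
    [[0,0,-0.4],[0,0,0]],
    [[0,0,0],[0,0,0]],
    [[0,0,0],[0,0,0]]
  ]
}}

```text
time_s: 27.35
position: [0.4161, -0.3614, 0.1533]
tool_rot: [[0.072, 0.997, 0.0], [0.997, -0.072, -0.0], [-0.0, 0.0, -1.0]]
ft_force: [-0.1, 0.4, -1.9]
grip_width: 0.0599
gripper_force: 37.9
```

```bash
python3 - <<'E'
from h import *
from rig import env
s=env.observe(); print(s["position"],s["grip_width"],s["gripper_force"]); go([.605,.0295,.1],s)
E
```

```text
[ 0.41609003 -0.36136603  0.15334639] 0.05990843231872115 37.891845703125
tool shift units [8.07  3.203 1.066] per10rows [0.807 0.32  0.107]
```

Emit:
{"method": "move_arm", "body": {
  "motion": [
    [[0.25,0.1,0],[0,0,0]],
    [[0.5,0.2,0],[0,0,0]],
    [[0.7,0.28,0],[0,0,0]],
    [[0.75,0.3,0],[0,0,0]],
    [[0.75,0.3,0],[0,0,0]],
    [[0.75,0.3,0],[0,0,0]],
    [[0.75,0.3,0],[0,0,0]],
    [[0.75,0.3,0],[0,0,0]],
    [[0.75,0.3,0],[0,0,0]],
    [[0.75,0.3,0],[0,0,0]],
    [[0.65,0.26,0],[0,0,0]],
    [[0.45,0.18,0],[0,0,0]],
    [[0.27,0.083,0],[0,0,0]],
    [[0,0,0],[0,0,0]],
    [[0,0,0],[0,0,0]],
    [[0,0,0.3],[0,0,0]],
    [[0,0,0.3],[0,0,0]],
    [[0,0,0.3],[0,0,0]],
    [[0,0,0.3],[0,0,0]],
    [[0,0,0.3],[0,0,0]]
  ]
}}

```text
time_s: 29.35
position: [0.6047, 0.0278, 0.0778]
tool_rot: [[0.074, 0.997, -0.0], [0.997, -0.074, -0.0], [-0.0, -0.0, -1.0]]
ft_force: [0.8, -1.0, -0.2]
grip_width: 0.0602
gripper_force: 37.9
```

```bash
python3 - <<'E'
from h import *
from rig import env,viewer
s,d=look("w12",viewer,env); print(s["position"],s["grip_width"],s["gripper_force"]); go([.605,.0295,.0194],s)
E
```

```text
[0.60465563 0.02776646 0.0777678 ] 0.0601591933224612 37.889633774757385
tool shift units [0.035 0.005 1.167] per10rows [0.004 0.    0.117]
```

View pics/w12.png

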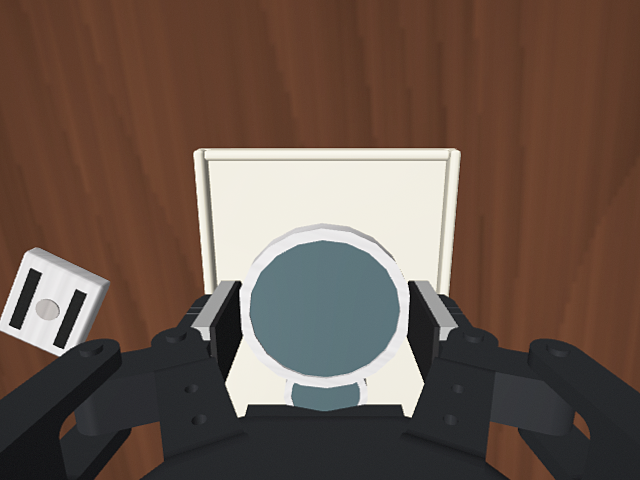

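Emit:
{"method": "move_arm", "body": {
  "motion": [
    [[0.03,0,0.25],[0,0,0]],
    [[0,0,0.25],[0,0,0]],
    [[0,0,0.25],[0,0,0]],
    [[0,0,0.15],[0,0,0]],
    [[0,0,0.1],[0,0,0]],
    [[0,0,0.08],[0,0,0]],
    [[0,0,0.05],[0,0,0]],
    [[0,0,0.03],[0,0,0]],
    [[0,0,0],[0,0,0]],
    [[0,0,0],[0,0,0]],
    [[0,0,0],[0,0,0]]
  ]
}}

```text
time_s: 30.5
position: [0.6054, 0.0308, 0.0206]
tool_rot: [[0.072, 0.997, 0.0], [0.997, -0.072, -0.0], [-0.0, 0.0, -1.0]]
ft_force: [-0.3, 0.7, -0.8]
grip_width: 0.06
gripper_force: 37.9
```

Lower about 1 mm more, release, rise.

Emit:
{"method": "move_arm", "body": {
  "motion": [
    [[0,0,0.02],[0,0,0]],
    [[0,0,0.008],[0,0,0]],
    [[0,0,0],[0,0,0]],
    [[0,0,0],[0,0,0]]
  ]
}}

```text
time_s: 30.9
position: [0.6054, 0.0307, 0.0195]
tool_rot: [[0.072, 0.997, 0.001], [0.997, -0.072, -0.0], [-0.0, 0.001, -1.0]]
ft_force: [-0.9, -0.0, 4.6]
grip_width: 0.0598
gripper_force: 38.6
```

Emit:
{"method": "move_arm", "body": {
  "motion": [
    [[0,0,0],[0,0,0]],
    [[0,0,0],[0,0,0]],
    [[0,0,0],[0,0,0]],
    [[0,0,0],[0,0,0]],
    [[0,0,-0.1],[0,0,0]],
    [[0,0,-0.4],[0,0,0]],
    [[0,0,-0.6],[0,0,0]],
    [[0,0,-0.6],[0,0,0]],
    [[0,0,-0.6],[0,0,0]],
    [[0,0,-0.6],[0,0,0]],
    [[0,0,-0.3],[0,0,0]],
    [[0,0,0],[0,0,0]],
    [[0,0,0],[0,0,0]]
  ],
  "claw": 0.15
}}

```text
time_s: 32.2
position: [0.6049, 0.0308, 0.1784]
tool_rot: [[0.072, 0.997, -0.001], [0.997, -0.072, 0.0], [-0.0, -0.001, -1.0]]
ft_force: [0.2, 0.9, -0.1]
grip_width: 0.0723
gripper_force: 0.0
```

```bash
python3 - <<'E'
from h import *
from rig import env,viewer
s,d=look("w13",viewer,env); print(s["position"]); go([.42,.05,.2],s)
E
```

```text
[0.60492946 0.03079039 0.17844653]
tool shift units [ 0.116 -3.717 -0.429] per10rows [ 0.012 -0.372 -0.043]
```

View pics/w13.png

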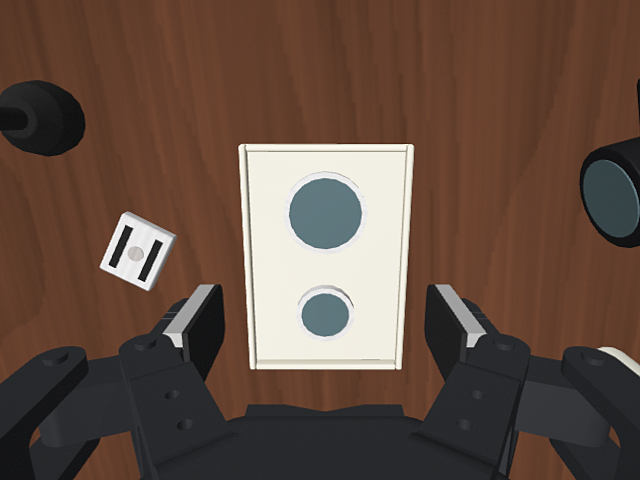

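Emit:
{"method": "move_arm", "body": {
  "motion": [
    [[0.01,-0.2,-0.1],[0,0,0]],
    [[0.01,-0.4,-0.1],[0,0,0]],
    [[0.02,-0.5,-0.1],[0,0,0]],
    [[0.02,-0.5,-0.1],[0,0,0]],
    [[0.02,-0.5,0],[0,0,0]],
    [[0.02,-0.5,0],[0,0,0]],
    [[0.02,-0.5,0],[0,0,0]],
    [[0,-0.4,0],[0,0,0]],
    [[0,-0.22,0],[0,0,0]],
    [[0,0,0],[0,0,0]],
    [[0,0,0],[0,0,0]],
    [[0,0,0],[0,0,0]]
  ]
}}

```text
time_s: 33.45
position: [0.4209, 0.05, 0.1988]
tool_rot: [[0.073, 0.997, 0.0], [0.997, -0.073, -0.0], [-0.0, 0.0, -1.0]]
ft_force: [0.6, 0.3, 0.3]
grip_width: 0.0723
gripper_force: 0.0
```

```bash
python3 - <<'E'
from h import *
from rig import env,viewer
s,d=look("w14",viewer,env); print(s["position"])
u,v=np.meshgrid(np.arange(640),np.arange(480)); D=d["depth"]
c=np.stack([(u-d["cx"])/d["fx"]*D,-(v-d["cy"])/d["fy"]*D,-D],-1)
p=c@np.array(d["attitude"]).T+d["eye"]
near=(abs(p[...,0]-.42)<.05)&(abs(p[...,1]-.112)<.05)&(D>0)
for lo,hi in ((.068,.08),(.046,.066),(.012,.044)):
    m=near&(p[...,2]>lo)&(p[...,2]<hi); q=p[m]
    print(lo,m.sum(),q.min(0),q.max(0),q.mean(0), u[m].mean(),v[m].mean()) if m.any() else print(lo,0)
E
```

```text
[0.42094092 0.05000934 0.19884537]
0.068 412 [0.41375828 0.10476624 0.07062043] [0.42675725 0.1179273  0.07501707] [0.42024589 0.11130674 0.07293712] 315.46844660194176 128.09466019417476
0.046 53 [0.40880873 0.09971326 0.04600514] [0.43213237 0.12220685 0.04711191] [0.42039816 0.1114058  0.04629574] 316.50943396226415 127.26415094339623
0.012 2633 [0.39534553 0.08673328 0.01936878] [0.4451902  0.13606924 0.04399902] [0.42081313 0.11205702 0.03624116] 317.2973794151158 125.8754272692746
```

View pics/w14.png

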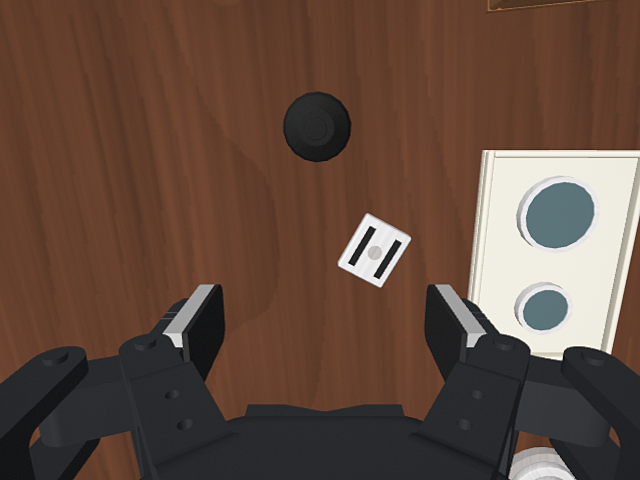

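Emit:
{"method": "move_arm", "body": {
  "motion": [
    [[0.3,-0.02,0],[0,0,0]],
    [[0.4,-0.03,0],[0,0,0]],
    [[0.35,-0.03,0],[0,0,0]],
    [[0.17,-0.02,0],[0,0,0]],
    [[0,0,0],[0,0,0]],
    [[0,0,0.2],[0,0,0]],
    [[0,0,0.4],[0,0,0]],
    [[0,0,0.4],[0,0,0]],
    [[0,0,0.4],[0,0,0]],
    [[0,0,0.4],[0,0,0]],
    [[0,0,0.4],[0,0,0]],
    [[0,0,0.3],[0,0,0]],
    [[0,0,0.13],[0,0,0]],
    [[0,0,0],[0,0,0]],
    [[0,0,0],[0,0,0]]
  ],
  "claw": 0.5
}}

```text
time_s: 35.0
position: [0.4199, 0.1111, 0.0677]
tool_rot: [[0.073, 0.997, 0.001], [0.997, -0.073, -0.0], [-0.0, 0.001, -1.0]]
ft_force: [0.0, -0.5, 0.7]
grip_width: 0.0429
gripper_force: 0.0
```

Emit:
{"method": "move_arm", "body": {
  "motion": [
    [[0,0,0],[0,0,0]],
    [[0,0,0],[0,0,0]],
    [[0,0,0],[0,0,0]],
    [[0,0,0],[0,0,0]],
    [[0,0,0],[0,0,0]],
    [[0,0,0],[0,0,0]],
    [[0,0,0],[0,0,0]]
  ],
  "claw": 0.97,
  "force": 40
}}

```text
time_s: 35.7
position: [0.42, 0.1114, 0.068]
tool_rot: [[0.072, 0.997, 0.001], [0.997, -0.072, -0.0], [-0.0, 0.001, -1.0]]
ft_force: [-0.8, -0.4, 6.2]
grip_width: 0.0125
gripper_force: 39.0
```

Emit:
{"method": "move_arm", "body": {
  "motion": [
    [[0,0,-0.2],[0,0,0]],
    [[0,0,-0.5],[0,0,0]],
    [[0,0,-0.6],[0,0,0]],
    [[0,0,-0.6],[0,0,0]],
    [[0.1,0.2,-0.3],[0,0,0]],
    [[0.2,0.4,0],[0,0,0]],
    [[0.25,0.5,0],[0,0,0]],
    [[0.25,0.5,0],[0,0,0]],
    [[0.25,0.5,0],[0,0,0]],
    [[0.25,0.5,0],[0,0,0]],
    [[0.25,0.4,0],[0,0,0]],
    [[0.2,0.3,0],[0,0,0]],
    [[0.1,0.1,0],[0,0,0]],
    [[0,0,0],[0,0,0]],
    [[0,0,0],[0,0,0]],
    [[0,0,0],[0,0,0]]
  ]
}}

```text
time_s: 37.3
position: [0.5952, 0.191, 0.1777]
tool_rot: [[0.072, 0.997, -0.0], [0.997, -0.072, -0.0], [-0.0, -0.0, -1.0]]
ft_force: [-0.3, -1.1, -0.6]
grip_width: 0.0122
gripper_force: 39.1
```

```bash
python3 - <<'E'
from h import *
from rig import env,viewer
s,d=look("w15",viewer,env); print(s["position"],s["grip_width"],s["gripper_force"])
u,v=np.meshgrid(np.arange(640),np.arange(480)); D=d["depth"]
c=np.stack([(u-d["cx"])/d["fx"]*D,-(v-d["cy"])/d["fy"]*D,-D],-1)
p=c@np.array(d["attitude"]).T+d["eye"]
m=(p[...,2]>.029)&(p[...,2]<.045)&(p[...,0]>.5)&(p[...,1]>.17)&(v<300)
q=p[m]; print(m.sum(),q.min(0),q.max(0)); P=q[:,:2].astype(np.float32); print(cv2.minAreaRect(P))
f=p[(p[...,2]>.003)&(p[...,2]<.011)&(abs(p[...,0]-.597)<.04)&(abs(p[...,1]-.245)<.06)]; print(len(f),f.min(0),f.max(0))
E
```

```text
[0.59519646 0.19104702 0.17774374] 0.012217305483738075 39.06629741191864
6828 [0.54443193 0.18251853 0.02900283] [0.65640847 0.29396859 0.03837718]
((0.6004397869110107, 0.23820185661315918), (0.11042483150959015, 0.11014281213283539), 1.2373077869415283)
15348 [0.55701515 0.18865044 0.00300356] [0.63699756 0.30194184 0.01099455]
```

View pics/w15.png

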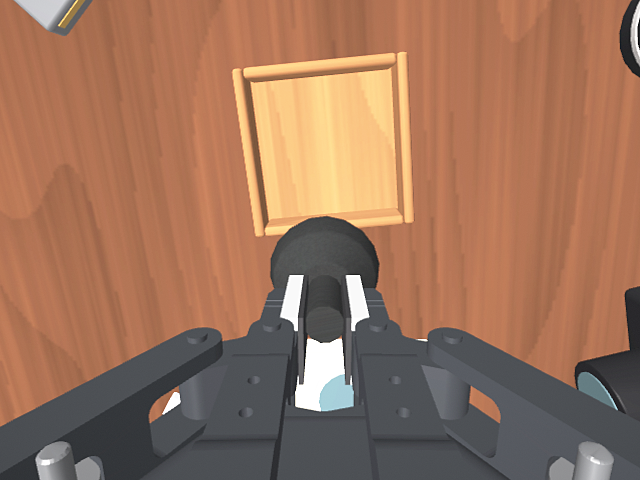

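Emit:
{"method": "move_arm", "body": {
  "motion": [
    [[0.25,0,0],[0,0,0]],
    [[0.35,0,0],[0,0,0]],
    [[0.25,0,0],[0,0,0]],
    [[0.15,0,0],[0,0,0]],
    [[0,0,0],[0,0,0]],
    [[0,0,0.2],[0,0,0]],
    [[0,0,0.3],[0,0,0]],
    [[0,0,0.3],[0,0,0]],
    [[0,0,0.3],[0,0,0]],
    [[0,0,0.3],[0,0,0]],
    [[0,0,0.3],[0,0,0]],
    [[0,0,0.18],[0,0,0]],
    [[0,0,0.1],[0,0,0]],
    [[0,0,0.06],[0,0,0]],
    [[0,0,0],[0,0,0]],
    [[0,0,0],[0,0,0]],
    [[0,0,0],[0,0,0]]
  ]
}}

```text
time_s: 39.05
position: [0.5996, 0.2413, 0.0759]
tool_rot: [[0.072, 0.997, 0.001], [0.997, -0.072, 0.0], [0.0, 0.001, -1.0]]
ft_force: [-0.3, -0.6, -0.3]
grip_width: 0.0123
gripper_force: 39.2
```

Emit:
{"method": "move_arm", "body": {
  "motion": [
    [[0,0,0.02],[0,0,0]],
    [[0,0,0],[0,0,0]],
    [[0,0,0],[0,0,0]]
  ]
}}

```text
time_s: 39.35
position: [0.5997, 0.2413, 0.0751]
tool_rot: [[0.072, 0.997, 0.001], [0.997, -0.072, 0.0], [0.0, 0.001, -1.0]]
ft_force: [-1.8, -0.6, 6.4]
grip_width: 0.0121
gripper_force: 39.6
```

Emit:
{"method": "move_arm", "body": {
  "motion": [
    [[0,0,0],[0,0,0]],
    [[0,0,0],[0,0,0]],
    [[0,0,0],[0,0,0]],
    [[0,0,0],[0,0,0]],
    [[0,0,0],[0,0,0]],
    [[0,0,-0.1],[0,0,0]],
    [[0,0,-0.4],[0,0,0]],
    [[0,0,-0.6],[0,0,0]],
    [[0,0,-0.6],[0,0,0]],
    [[0,0,-0.6],[0,0,0]],
    [[-0.2,-0.4,-0.3],[0,0,0]],
    [[-0.4,-0.6,0],[0,0,0]],
    [[-0.4,-0.6,0],[0,0,0]],
    [[-0.4,-0.6,0],[0,0,0]],
    [[-0.2,-0.4,0],[0,0,0]],
    [[0,-0.2,0],[0,0,0]],
    [[0,0,0],[0,0,0]],
    [[0,0,0],[0,0,0]]
  ],
  "claw": 0.5
}}

```text
time_s: 41.15
position: [0.4549, 0.172, 0.2047]
tool_rot: [[0.072, 0.997, 0.001], [0.997, -0.072, 0.0], [0.0, 0.001, -1.0]]
ft_force: [-0.0, 0.5, 0.4]
grip_width: 0.0425
gripper_force: 0.0
```

```bash
python3 - <<'E'
from h import *
from rig import env,viewer
s=env.observe(); print(s["time_s"],s["position"])
for n in ("top","side"):
    d=viewer.get_image(n); D=d["depth"]
    u,v=np.meshgrid(np.arange(640),np.arange(480))
    c=np.stack([(u-d["cx"])/d["fx"]*D,-(v-d["cy"])/d["fy"]*D,-D],-1); p=c@np.array(d["attitude"]).T+d["eye"]
    f=cv2.cvtColor(d["frame"],cv2.COLOR_RGB2HSV)
    m=(abs(p[...,0]-.6)<.05)&(abs(p[...,1]-.241)<.05)&(f[...,2]<70)
    for lo,hi in ((.015,.05),(.055,.074),(.074,.09)):
        q=p[m&(p[...,2]>lo)&(p[...,2]<hi)]; print(n,lo,len(q),q.mean(0) if len(q) else "", q[:,2].max() if len(q) else "")
    m=(np.hypot(p[...,0]-.61,p[...,1]+.2418)<.045)
    r=np.hypot(p[...,0]-.61,p[...,1]+.2418)
    for a,b in ((0,.006),(.018,.021),(.025,.029),(.034,.038)): print(n,a,np.round(np.percentile(p[...,2][(r>a)&(r<b)],[10,50,90]),4))
    for xx,yy in ((.5995,-.0505),(.605,.03)):
        k=p[np.hypot(p[...,0]-xx,p[...,1]-yy)<.017]; A=np.c_[k[:,:2]-[xx,yy],np.ones(len(k))]; print("filter plane",np.linalg.lstsq(A,k[:,2],rcond=None)[0])
    if n=="side":
        a=d["frame"][150:350,200:500]; cv2.imwrite("pics/fin.png",cv2.resize(a,None,fx=2.6,fy=2.6)[:,:,::-1])
E
```

```text
41.15 [0.45493385 0.17195291 0.20470685]
top 0.015 173 [0.60133757 0.23657729 0.04350778] 0.04993973339370794
top 0.055 21 [0.59535476 0.23888912 0.06422182] 0.07337342519956858
top 0.074 40 [0.59848189 0.24258526 0.07845096] 0.08236188898628405
top 0 [0.0437 0.0463 0.0489]
top 0.018 [0.0214 0.0236 0.0258]
top 0.025 [0.0132 0.0157 0.0185]
top 0.034 [0.0048 0.0076 0.0103]
filter plane [0.00384458 0.00991414 0.01169049]
filter plane [0.01025772 0.0142719  0.01184873]
side 0.015 258 [0.58897944 0.22750761 0.03521545] 0.049962428878319476
side 0.055 33 [0.59569184 0.23578213 0.06378359] 0.07331599880014927
side 0.074 16 [0.5972529  0.23817838 0.07676349] 0.0793172602728427
side 0 [0.0439 0.0456 0.0464]
side 0.018 [0.008  0.0222 0.0246]
side 0.025 [0.0136 0.0154 0.0173]
side 0.034 [0.0055 0.0075 0.009 ]
filter plane [-0.01622138 -0.00979647  0.01137263]
filter plane [-0.02430664 -0.01077979  0.01143019]
```

View pics/fin.png

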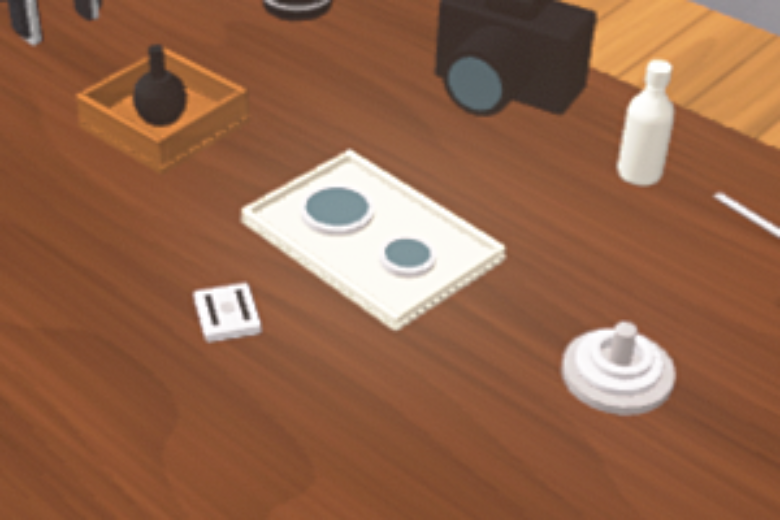

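Everything is in place: the rings are stacked at 8 and 16 mm, both filters lie flat in the tray, the blower stands in the box, and the arm is clear.

```bash
python3 -c "
from rig import env
print(env.close_job())"
```

```text
the job is handed in; nothing more can be done
None
```

I handed the job in at about 41 s: the last pictures show both filters flat in the tray, the rings stacked on the post with the larger at the bottom, and the blower upright in the box, with the arm clear; no verdict was returned.

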